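Lay the blue-capped sample bottle in the bottle roller and close the hold-down arm

TASK

Take the sample bottle with the blue cap and lay it on its side on the two rubber rods of the bottle roller, its bottom up against the end plate and its cap at the raised end; lower it into place rather than dropping it or letting it topple. Then swing the hold-down arm (with the red paddle) over and down until its little wheel rests on the bottle. Leave the two white-capped bottles and the aluminium dish beside the work where they stand.

Things in the scene. Friction and masses are not known exactly. Their poses are not given: they have to be found in the camera images.
- bottle: White plastic sample bottle with a BLUE screw cap, 87 mm tall: body 50 mm in diameter up to 76 mm, cap 43 mm in diameter above; about 75 g. Origin at the centre of its underside, z up through the cap. Starts upright on the worktop, in one of three spots in a row with two white-capped bottles.
- cap_top (a point): Centre of the top of the blue cap, 87 mm above the bottle's origin.
- cradle: Aluminium cradle of the bottle roller, sloping 20 deg up to the cap end. Origin: on the end plate's face, 64 mm above the worktop, on the lying bottle's axis: a well laid bottle has its origin here and its z along this x. x runs along the rods, up the slope, to the cap end; y level; z normal to the slope. End plate 66 mm wide, to z = 28 mm. Rod tops at z = -20, deck -40 mm, free beside the bottle
- roller: The bottle roller: fixed grey base plate 170 x 110 mm with the cradle on it. Origin on the worktop, 64 mm under the cradle's origin; x level, towards the cap end. The two black rubber rods are 10 mm thick, 33 mm between centres, 96 mm long from the end plate to a low cross bar (at cradle x = 96 to 104 mm, top at cradle z = -14 mm).
- hold_arm (a joint): Angle of the hold-down arm, hinged atop the end plate about the cradle's y axis. 0: parallel to the rods, its wheel (24 mm in diameter, 54 mm from the hinge) just touching a lying bottle; positive: raised, up to 2.0 (leaning back away from the cradle). Starts at 1.7 to 1.95. Stiff hinge: it stays where left; 1 to 2 N at the paddle moves it.
- paddle (a point): Middle of the upper (outer) face of the red paddle at the free end of the hold-down arm, 84 mm from the hinge; the paddle is 34 mm long along the arm, 35 mm wide, 8 mm thick. Its x axis points outward along the arm; z is normal to the paddle, away from the bottle when the arm is down.
- hinge (a point): Middle of the hold-down arm's hinge axis: 12 mm behind the face of the end plate and 42 mm up from the cradle's origin along the cradle's z. Fixed; axes as the cradle's.
- white_bottle_a: Bystander: white sample bottle with a white cap, 50 mm in diameter, 81 mm tall. Origin under its centre.
- white_bottle_b: Bystander: white sample bottle with a white cap, 50 mm in diameter, 87 mm tall. Origin under its centre.
- dish: Bystander: round aluminium dish, 65 mm in diameter, 18 mm high. Origin under its centre.
There are look-alikes about, which are no part of the job. Leave any green or orange look-alike of the bottle alone.

How it is judged:
By the outcome, as a careful person would: the job done as asked, in the order asked, and still so for the second after the job is handed in, with the robot touching nothing.
It also fails if it takes over 53 s, if anything falls off the work surface, if the arm or the gripper's body presses on something with over 40 N, if the wrist force passes 120 N, or if a joint passes its speed limit or range.

ROBOT

A 6-joint arm with a two-finger parallel gripper is mounted at the origin on a cart in front of the work surface, level with it; the furniture and walls round the work are solid. World frame = base frame: x ahead of the robot, y to its left, z up, the work surface at z = 0. Lengths are in m, angles in degrees, forces in N, time in s.
With the tool pointing down it reaches from about 0.25 to 0.725 m from the base axis. Payload 9.7 kg.
Tool frame: the origin (TCP) lies between the finger pads; the fingertips stand bot.tcp_to_tips ahead of it and the grasp point (between the pads) lies 2 mm behind it (bot.tcp_to_tips is the distance from the TCP to the fingertips, in m); z points along the fingers, y is the line along which they close (so a half turn about z gives the same grasp; the last joint's range is limited). The gripper opens to 85 mm and grips with 20 to 120 N. Pads are 22 mm wide; open, the fingers measure 114 mm over their backs; the gripper's body (76 mm by 85 mm) begins 54 mm behind the grasp point. The pads swing forward as they close: fully open they stand 13 mm farther back than shut.
Start: joints at [66.692, 4.979, 10.078, 95.1, 0, 90], TCP at [0.218, 0.505, 0.218] pointing down, gripper open.
Joint ranges: [-179.16, 179.16], [-48.56, 103.87], [-65.8, 70.77], [-126.05, 130.52], [-82.76, 87.17], [-180, 180]. Speed limits (degrees/s): [127.2, 127.2, 147.25, 180, 180, 180].

INTERFACE

Orientations are given as [roll, pitch, yaw] about the fixed x, y, z axes, in that order (R = Rz(yaw) Ry(pitch) Rx(roll)).
In Python, from workcell import sensors, camera, camera_params, bot gives the robot as it stands.
- The arm moves only by the tool apply_moves, never from a script. Its argument "motion" is a list of rows, each an object with "jaw": the opening, from -1 (shut) to 1 (fully open); "xyz": the shift along the tool's x, y, z in mm, a list of three; "twist": the turn about the tool's z in rad. A call has 1 to 5 rows; each row is the pose to reach, as a shift and turn from the pose commanded when the call began, along the tool's axes at that moment; what a row does not reach only later rows make up. A row lasts 1/8 s, in which the tool goes at most 62.5 mm and 10.7 degrees, less where a joint would pass 70% of its speed; a pose out of reach is approached as far as the arm can. A call with a gripper value outside its range is refused whole. The fingers move at their own pace and stop on an object; "grip_force" is the grip in N (left out, the last holds). Time passes only in rows, so rows that repeat a pose let the fingers close. It gives the time, the measured TCP pose, the force, the opening and the grip force at its end, in the units of the state.
- sensors.get_obs(): the state, without advancing time (a new reading comes with each control period).
- camera(name): name is "scene" or "top" or "wrist"; returns (picture, depth): 480x640x3 uint8, red, green, blue; 480x640 float32, m along the optical axis (not along the pixel's ray), 0 where there is no reading.
- camera_params(name): a dict with "mtx" (3x3 intrinsics, pixels), "k1" (the pictures are not rectified: a ray, as slopes to the right and down, at radius r is drawn at 1 + k1 r^2 times it, then the intrinsics apply), "rvec" (rotation vector, rad) and "tvec" (3), from world to camera coordinates, as OpenCV has them. Camera axes: x right, y down, z forward; pixel columns grow to the right and rows downward; lengths in m; the calibration is good to about 2 mm. A picture is of the moment at which its call begins: read the wrist's pose just before it. camera_params takes no time and is no camera call; for the wrist camera it gives the pose at the moment of the call.
- bot.job_done(): hands the job in; it is judged then, once.
The state is a dict: "time": time; "q": joint angles; "qd": joint speeds; "joint_efforts": joint torques, N m; "ee_pos": TCP position; "tcp_rot": TCP orientation; "wrist_force": force on the tool from outside, world axes, zero at the start; "torque": the same for the moment, N m; "opening": finger opening in m; "grasp_force": force on a finger pad.
Only numpy, scipy, OpenCV 4.12 (cv2) and the standard library are available. Lean on these libraries where they do the work, as an engineer would, in place of code of your own. Each camera call takes 0.05 s, during which the arm holds its last target. There are 200 camera calls.

## Working session

There is one attempt and no reset: what is moved stays moved. The work goes in short steps, Python scripts to look and compute and a tool call to move; the robot and the scene stay as the last step left them, time stands still between calls to the robot, and variables do not carry over. Pictures are saved under pics/ and viewed, at most 10 in all, crops included, and the job is handed in when it is done.

Besides the shell and the picture viewer there is one more tool, called as name(argument=value, ...), one argument or row to a line, values as JSON. apply_moves: Moves the arm, as the interface text tells. Its arguments: {"type":"object","properties":{"motion":{"type":"array","items":{"type":"object","properties":{"jaw":{"type":"number"},"xyz":{"type":"array","items":{"type":"number"}},"twist":{"type":"number"}}}},"grip_force":{"type":"number"}},"required":["motion"]}

```bash
mkdir -p pics
cat > h.py <<'E'
import numpy as np, cv2
from scipy.spatial.transform import Rotation as R
from workcell import sensors, camera, camera_params, bot
def save(name,fn,im=None):
    im=camera(name)[0] if im is None else im
    cv2.imwrite('pics/'+fn,im[:,:,::-1])
def cloud(name):
    p=camera_params(name); im,d=camera(name)
    M=p['mtx'];v,u=np.mgrid[0:480,0:640]
    pts=np.stack([u,v],-1).reshape(-1,1,2).astype(float)
    k=np.array([p['k1'],0,0,0.])
    n=cv2.undistortPoints(pts,np.array(M,float),k).reshape(480,640,2)
    c=np.dstack([n*d[...,None],d])
    Rm=cv2.Rodrigues(np.array(p['rvec'],float))[0]
    w=(c-np.array(p['tvec']).reshape(3))@Rm
    w[d==0]=np.nan
    return im,w
E
python3 - <<'E'
from h import *
s=sensors.get_obs(); print(s); print(bot.tcp_to_tips)
for n in('scene','top'):
    im,w=cloud(n); np.savez(n+'.npz',im=im,w=w); save(n,n+'0.png',im)
    p=camera_params(n); print(n,-cv2.Rodrigues(np.array(p['rvec'],float))[0].T@np.array(p['tvec']))
E
```

```text
{'time': 0.0, 'q': array([6.66913049e+01, 5.00957420e+00, 1.00320347e+01, 9.51012766e+01,
       4.41960889e-04, 9.00004829e+01]), 'qd': array([ 0.06696855,  0.10344861, -0.060346  ,  0.04578394,  0.05978081,
        0.05201981]), 'joint_efforts': array([-2.44154013e-03, -5.20398724e+01,  4.64800286e+01,  1.64280779e-02,
       -1.34488441e-04, -1.10992593e-05]), 'ee_pos': array([0.21751468, 0.50485836, 0.21687608]), 'tcp_rot': array([-1.79921184e+02, -4.41296190e-04,  1.56690821e+02]), 'wrist_force': array([-0.08256584, -0.86703162,  0.4496186 ]), 'torque': array([ 0.03396684, -0.04933616, -0.01520173]), 'grasp_force': 0.0, 'opening': 0.08520862745789753}
0.017
scene [ 0.00485956 -0.67778081  0.77642453]
top [ 0.37649379 -0.21564419  0.94408878]
```

View pics/scene0.png

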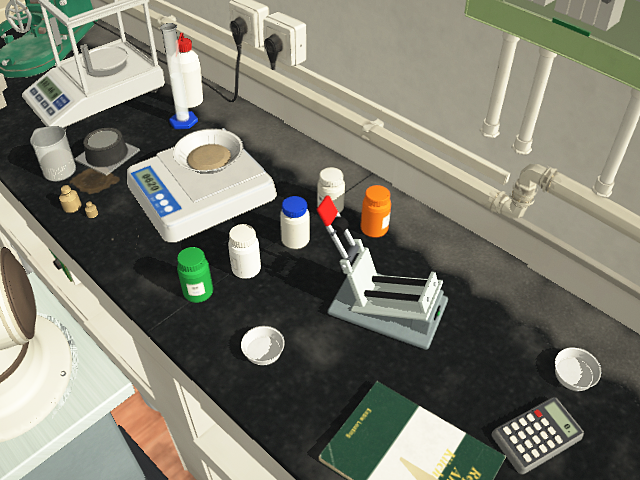

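View pics/top0.png

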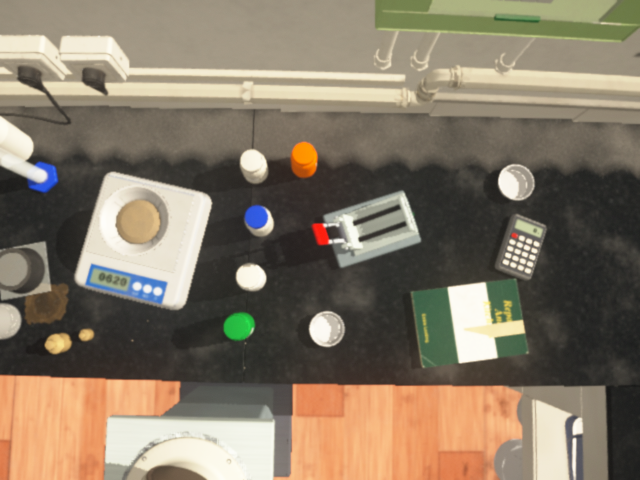

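The scene shows the blue-cap bottle (scene 295,222; top 258,220) between two white ones. The roller is at top (372,228), with its cap end to the right and the red paddle raised at (320,233). I'll measure these from the depth.

Run:
```python
from h import *
for n in('top','scene'):
    z=np.load(n+'.npz'); im=z['im'].astype(int); w=z['w']
    r,g,b=im[...,0],im[...,1],im[...,2]
    ws=(w[...,0]>.2)&(w[...,0]<.65)&(w[...,1]<.15)&(w[...,1]>-.5)
    blue=(b>r+60)&(b>g+40)&ws&(w[...,2]>.05)
    P=w[blue]; print(n,'blue',len(P),np.median(P,0)); T=P[P[:,2]>.082]; 
    if len(T): print(' cap top',len(T),T.mean(0),(T.min(0)+T.max(0))/2,T.max(0))
    for nm,(u,v) in {'top':{'wa':(254,163),'wb':(251,275),'or':(304,158),'gr':(239,326),'dish':(326,329)},'scene':{'wb':(243,232),'wa':(331,175)}}[n].items():
        p=w[v-9:v+10,u-9:u+10].reshape(-1,3); p=p[np.isfinite(p[:,0])]; print(nm,np.nanmax(p[:,2]),p[p[:,2]>np.nanmax(p[:,2])-.006].mean(0))
    red=(r>g+100)&(r>b+100)&(g<60)&ws&(w[...,2]>.05)
    P=w[red]; print('red',len(P),P.mean(0),P.min(0),P.max(0))
    if n=='top':
        v,u=np.nonzero(red); print(u.min(),u.max(),v.min(),v.max())
    # base plate: points of z 0.004-0.03 in roller region
    print('hist')
    reg=np.zeros(w.shape[:2],bool)
    if n=='top': reg[185:272,318:425]=1
    else: reg[245:350,325:450]=1
    P=w[reg&np.isfinite(w[...,0])]; h,e=np.histogram(P[:,2],bins=np.arange(-.005,.18,.005)); print(dict(zip(np.round(e[:-1],3),h)))
```

```text
top blue 854 [0.42502357 0.04753838 0.05373944]
 cap top 413 [ 0.52813556 -0.12132256  0.08620329] [ 0.52864006 -0.12109674  0.08661277] [ 0.54924288 -0.10092691  0.0907892 ]
wa 0.08379399996866192 [ 0.63177427 -0.11098592  0.08029912]
wb 0.09045730055639098 [ 0.42178189 -0.11436305  0.08671041]
or 0.09070553440778233 [ 0.6434987  -0.2044903   0.08666912]
gr 0.09123924321629333 [ 0.33168075 -0.09622294  0.08698916]
dish 0.004545623466870183 [ 0.3248107  -0.25494154  0.00055617]
red 244 [ 0.48553168 -0.23551711  0.17887989] [ 0.46810662 -0.24918628  0.15548327] [ 0.50294657 -0.22202414  0.19055174]
312 328 224 244
hist
{np.float64(-0.005): np.int64(3304), np.float64(0.0): np.int64(954), np.float64(0.005): np.int64(58), np.float64(0.01): np.int64(1014), np.float64(0.015): np.int64(244), np.float64(0.02): np.int64(75), np.float64(0.025): np.int64(232), np.float64(0.03): np.int64(278), np.float64(0.035): np.int64(261), np.float64(0.04): np.int64(302), np.float64(0.045): np.int64(365), np.float64(0.05): np.int64(377), np.float64(0.055): np.int64(259), np.float64(0.06): np.int64(181), np.f
[... 1622 characters left out ...]
0.065): np.int64(243), np.float64(0.07): np.int64(222), np.float64(0.075): np.int64(186), np.float64(0.08): np.int64(204), np.float64(0.085): np.int64(286), np.float64(0.09): np.int64(101), np.float64(0.095): np.int64(36), np.float64(0.1): np.int64(93), np.float64(0.105): np.int64(123), np.float64(0.11): np.int64(24), np.float64(0.115): np.int64(16), np.float64(0.12): np.int64(18), np.float64(0.125): np.int64(14), np.float64(0.13): np.int64(0), np.float64(0.135): np.int64(0), np.float64(0.14): np.int64(0), np.float64(0.145): np.int64(0), np.float64(0.15): np.int64(0), np.float64(0.155): np.int64(0), np.float64(0.16): np.int64(0), np.float64(0.165): np.int64(0), np.float64(0.17): np.int64(0)}
```

Run:
```python
from h import *
z=np.load('top.npz')['im'][180:280,305:430]; z2=np.load('scene.npz')['im'][190:360,310:460]
save('',"top_crop.png",cv2.resize(z,None,fx=6,fy=6,interpolation=cv2.INTER_CUBIC))
```

```text
(no output)
```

View pics/top_crop.png

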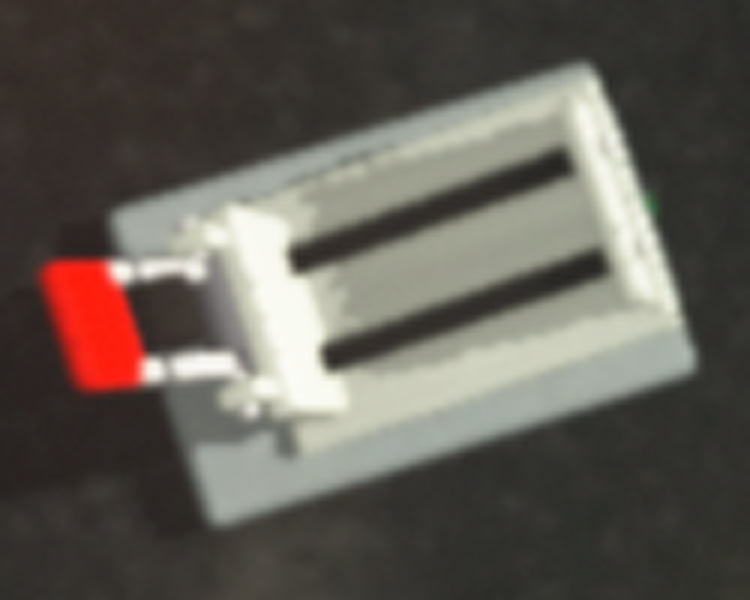

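Run:
```python
from h import *
from scipy.optimize import minimize
for n,reg in(('top',(185,272,318,425)),('scene',(245,350,325,450))):
    z=np.load(n+'.npz'); im=z['im'].astype(int); w=z['w']
    a,b,c,d=reg; P=w[a:b,c:d].reshape(-1,3); C=im[a:b,c:d].reshape(-1,3).sum(1); k=np.isfinite(P[:,0]);P=P[k];C=C[k]
    B=P[(P[:,2]>.008)&(P[:,2]<.018)]
    r=cv2.minAreaRect((B[:,:2]*1000).astype(np.float32)); print(n,'base',r, np.median(B[:,2]))
    rods=P[(C<200)&(P[:,2]>.03)&(P[:,2]<.1)]
    # plane fit + in-plane: two clusters
    A=np.c_[rods[:,:2],np.ones(len(rods))]; s=np.linalg.lstsq(A,rods[:,2],rcond=None)[0]
    print('rod plane slope deg',np.degrees(np.arctan(np.hypot(*s[:2]))),'heading',np.degrees(np.arctan2(s[1],s[0])),len(rods))
    def cost(p):
        yw=np.radians(p[0]); v=-rods[:,0]*np.sin(yw)+rods[:,1]*np.cos(yw)-p[1]
        return np.minimum(np.abs(np.abs(v)-.0165),.01).sum()
    best=min((minimize(cost,[y,o],method='Nelder-Mead') for y in range(-85,-55,5) for o in np.linspace(.25,.5,60)),key=lambda r:r.fun)
    print('yaw,lat',best.x,best.fun/len(rods)); yw=np.radians(best.x[0])
    ux=np.array([np.cos(yw),np.sin(yw)]);uy=np.array([-ux[1],ux[0]])
    f=P[:,:2]@ux; l=P[:,:2]@uy-best.x[1]; print('base center in f,l',np.array(r[0])/1000@ux,np.array(r[0])/1000@uy-best.x[1])
    print('rods f',np.percentile(rods[:,:2]@ux,[1,99]),np.percentile(rods[:,2],[1,99]))
    m=np.abs(l)<.012
    for lo in np.arange(f.min(),f.max(),.006):
        q=m&(f>=lo)&(f<lo+.006)
        if q.any(): print('%.3f n%d zmed %.3f zmax %.3f'%(lo,q.sum(),np.median(P[q,2]),np.max(P[q,2])))
s=sensors.get_obs(); print(R.from_euler('xyz',s['tcp_rot'],degrees=True).as_matrix().round(3))
```

```text
top base ((523.196533203125, -341.39691162109375), (110.3161392211914, 171.0264434814453), 18.97420310974121) 0.013484237309355385
rod plane slope deg 19.629905791784456 heading -70.65907874018788 340
yaw,lat [-70.9628999    0.38269521] 0.001650629918534697
base center in f,l 0.49338149999335457 0.0005294784797941765
rods f [0.45889898 0.54207365] [0.04349272 0.07569847]
0.373 n24 zmed 0.187 zmax 0.191
0.379 n70 zmed 0.178 zmax 0.185
0.385 n62 zmed 0.167 zmax 0.175
0.391 n66 zmed 0.156 zmax 0.163
0.397 n70 zmed 0.158 zmax 0.163
0.403 n63 zmed 0.157 zmax 0.162
0.409 n33 zmed 0.150 zmax 0.156
0.415 n42 zmed 0.103 zmax 0.112
0.421 n54 zmed 0.104 zmax 0.108
0.427 n31 zmed 0.088 zmax 0.103
0.433 n46 zmed 0.088 zmax 0.090
0.439 n30 zmed 0.082 zmax 0.088
0.445 n26 zmed 0.064 zmax 0.073
0.451 n22 zmed 0.047 zmax 0.054
0.457 n25 zmed 0.031 zmax 0.038
0.463 n38 zmed 0.027 zmax 0.045
0.469 n38 zmed 0.029 zmax 0.046
0.475 n37 zmed 0.031 zmax 0.050
0.481 n35 zmed 0.033 zmax 0.053
0.487 n39 zmed 0.034 zmax 0.055
0.493 n37 zmed 0.037 zmax 0.052
0.499 n40 zmed 0.039 zmax 0.059
0.505 n39 zmed 0.042 z
[... 1549 characters left out ...]
med 0.037 zmax 0.056
0.491 n21 zmed 0.040 zmax 0.061
0.497 n18 zmed 0.042 zmax 0.043
0.503 n18 zmed 0.043 zmax 0.065
0.509 n22 zmed 0.045 zmax 0.066
0.515 n22 zmed 0.048 zmax 0.067
0.521 n21 zmed 0.050 zmax 0.071
0.527 n22 zmed 0.052 zmax 0.071
0.533 n23 zmed 0.054 zmax 0.075
0.539 n17 zmed 0.084 zmax 0.086
0.545 n48 zmed 0.086 zmax 0.088
0.551 n58 zmed 0.078 zmax 0.086
0.557 n51 zmed 0.064 zmax 0.075
0.563 n59 zmed 0.049 zmax 0.064
0.569 n93 zmed 0.033 zmax 0.049
0.575 n54 zmed 0.011 zmax 0.037
0.581 n48 zmed 0.001 zmax 0.004
0.587 n46 zmed 0.001 zmax 0.004
0.593 n42 zmed 0.001 zmax 0.004
0.599 n8 zmed 0.000 zmax 0.004
[[-0.918  0.396 -0.   ]
 [ 0.396  0.918 -0.001]
 [ 0.    -0.001 -1.   ]]
```

apply_moves(
  motion=[
    {"jaw":1,"xyz":[-55,-45,0],"twist":0.18},
    {"jaw":1,"xyz":[-103,-86,0],"twist":0.36},
    {"jaw":1,"xyz":[-150,-127,0],"twist":0.54},
    {"jaw":1,"xyz":[-197,-168,0],"twist":0.72},
    {"jaw":1,"xyz":[-244,-208,0],"twist":0.833},
  ],
)

```text
time: 0.72
ee_pos: [0.3561, 0.223, 0.2174]
tcp_rot: [180.0, -0.0, 108.7]
wrist_force: [0.9, 1.0, 0.2]
opening: 0.0856
grasp_force: 0.0
```

apply_moves(
  motion=[
    {"jaw":1,"xyz":[-60,8,0]},
    {"jaw":1,"xyz":[-120,16,0]},
    {"jaw":1,"xyz":[-180,24,0]},
    {"jaw":1,"xyz":[-240,32,0]},
    {"jaw":1,"xyz":[-300,40,0]},
  ],
)

```text
validation failed for argument at $.mo...
```

apply_moves(
  motion=[
    {"jaw":1,"xyz":[-50,6,0]},
    {"jaw":1,"xyz":[-77,8,0]},
    {"jaw":1,"xyz":[-77,8,0]},
    {"jaw":1,"xyz":[-77,8,0]},
  ],
)

```text
validation failed for argument at $.mo...
```

Run:
```python
from h import *
s=sensors.get_obs(); print(s['ee_pos'],s['tcp_rot'])
im,w=cloud('wrist'); save('','w1.png',im); im=im.astype(int); r,g,b=im[...,0],im[...,1],im[...,2]
m=(b>r+60)&(b>g+40); P=w[m]; P=P[np.isfinite(P[:,0])&(P[:,2]>.082)]; print(len(P),(P.min(0)+P.max(0))/2,P.mean(0),P.max(0)-P.min(0))
e=cv2.fitEllipse(max(cv2.findContours(m.astype(np.uint8),0,1)[0],key=cv2.contourArea)); print(e)
```

```text
[0.35612209 0.22300701 0.21739067] [ 1.79993630e+02 -1.11235556e-03  1.08727152e+02]Traceback (most recent call last):
  File "<stdin>", line 4, in <module>
    return umr_minimum(a, axis, None, out, keepdims, initial, where)
ValueError: zero-size array to reduction operation minimum which has no identity
```

View pics/w1.png

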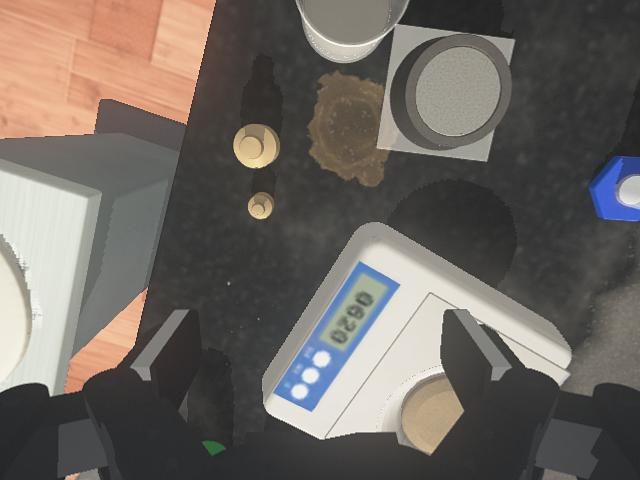

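The wrist picture only shows the balance, because both moves were refused: each row needs "twist". I'll reissue them.

apply_moves(
  motion=[
    {"jaw":1,"xyz":[-60,8,0],"twist":0},
    {"jaw":1,"xyz":[-120,16,0],"twist":0},
    {"jaw":1,"xyz":[-180,24,0],"twist":0},
    {"jaw":1,"xyz":[-240,32,0],"twist":0},
    {"jaw":1,"xyz":[-300,40,0],"twist":0},
  ],
)

```text
time: 1.4
ee_pos: [0.4916, -0.0478, 0.2174]
tcp_rot: [180.0, -0.0, 109.0]
wrist_force: [1.4, 1.0, 0.2]
opening: 0.085
grasp_force: 0.0
```

apply_moves(
  motion=[
    {"jaw":1,"xyz":[-50,6,0],"twist":0},
    {"jaw":1,"xyz":[-77,8,0],"twist":0},
    {"jaw":1,"xyz":[-77,8,0],"twist":0},
    {"jaw":1,"xyz":[-77,8,0],"twist":0},
  ],
)

```text
time: 1.9
ee_pos: [0.5234, -0.1156, 0.2173]
tcp_rot: [-180.0, -0.0, 109.0]
wrist_force: [-0.6, 0.7, -0.9]
opening: 0.0853
grasp_force: 0.0
```

Run:
```python
from h import *
s=sensors.get_obs(); print(s['ee_pos'],s['tcp_rot'])
im,w=cloud('wrist'); save('','w1.png',im); im=im.astype(int); r,g,b=im[...,0],im[...,1],im[...,2]
m=(b>r+60)&(b>g+40)&(w[...,2]>.082)&(w[...,0]>.48); P=w[m]; print(len(P))
print((P.min(0)+P.max(0))/2,P.mean(0),P.max(0)-P.min(0))
```

```text
[ 0.52340141 -0.11558915  0.21731564] [-1.79965439e+02 -3.62300024e-02  1.08969655e+02]
2501
[ 0.5305674  -0.12087358  0.08583857] [ 0.5301483  -0.12031523  0.08648075] [0.04150626 0.04242241 0.00742622]
```

apply_moves(
  motion=[
    {"jaw":1,"xyz":[-7,3.5,40],"twist":0},
    {"jaw":1,"xyz":[-7,3.5,90],"twist":0},
    {"jaw":1,"xyz":[-7,3.5,140],"twist":0},
    {"jaw":1,"xyz":[-7,3.5,162],"twist":0},
    {"jaw":1,"xyz":[-7,3.5,162],"twist":0},
  ],
)

```text
time: 2.58
ee_pos: [0.528, -0.1203, 0.0542]
tcp_rot: [-179.9, -0.1, 109.0]
wrist_force: [-0.1, -1.0, 1.5]
opening: 0.0854
grasp_force: 0.0
```

apply_moves(
  motion=[
    {"jaw":0.1,"xyz":[0,0,0],"twist":0},
    {"jaw":-0.3,"xyz":[0,0,0],"twist":0},
    {"jaw":-0.3,"xyz":[0,0,0],"twist":0},
    {"jaw":-0.3,"xyz":[0,0,0],"twist":0},
    {"jaw":-0.3,"xyz":[0,0,0],"twist":0},
  ],
  grip_force=25,
)

```text
time: 3.2
ee_pos: [0.5301, -0.1218, 0.0575]
tcp_rot: [179.9, 0.1, 109.0]
wrist_force: [-1.5, -0.1, 7.2]
opening: 0.0472
grasp_force: 24.7
```

apply_moves(
  motion=[
    {"jaw":-0.3,"xyz":[0,0,-20],"twist":0},
    {"jaw":-0.3,"xyz":[0,0,-70],"twist":0},
    {"jaw":-0.3,"xyz":[0,0,-125],"twist":0},
    {"jaw":-0.3,"xyz":[0,0,-180],"twist":0},
    {"jaw":-0.3,"xyz":[0,0,-210],"twist":0},
  ],
  grip_force=30,
)

```text
time: 3.82
ee_pos: [0.5298, -0.1217, 0.2696]
tcp_rot: [179.8, 0.1, 109.0]
wrist_force: [0.5, -0.2, -1.0]
opening: 0.0469
grasp_force: 31.2
```

apply_moves(
  motion=[
    {"jaw":-0.3,"xyz":[-50,-18,0],"twist":0},
    {"jaw":-0.3,"xyz":[-105,-37,0],"twist":0},
    {"jaw":-0.3,"xyz":[-160,-56,0],"twist":0},
    {"jaw":-0.3,"xyz":[-205,-72,0],"twist":0},
    {"jaw":-0.3,"xyz":[-222,-78,0],"twist":0},
  ],
)

```text
time: 4.45
ee_pos: [0.5272, -0.3594, 0.2654]
tcp_rot: [-180.0, 0.0, 108.8]
wrist_force: [1.3, -0.2, -0.4]
opening: 0.047
grasp_force: 31.1
```

apply_moves(
  motion=[
    {"jaw":-0.3,"xyz":[0,0,40],"twist":0},
    {"jaw":-0.3,"xyz":[0,0,80],"twist":0},
    {"jaw":-0.3,"xyz":[0,0,110],"twist":0},
    {"jaw":-0.3,"xyz":[0,0,110],"twist":0},
  ],
)

```text
time: 4.95
ee_pos: [0.5269, -0.3556, 0.1539]
tcp_rot: [-179.9, -0.2, 109.0]
wrist_force: [-0.3, 0.2, -0.6]
opening: 0.0471
grasp_force: 31.2
```

Run:
```python
from h import *
s=sensors.get_obs(); print(s['ee_pos'],s['wrist_force'],s['opening'])
im,w=cloud('scene'); save('','s1.png',cv2.resize(im[150:350,280:480],None,fx=3,fy=3,interpolation=cv2.INTER_CUBIC))
```

```text
[ 0.52693477 -0.35564032  0.15385881] [-0.25411539  0.1884399  -0.58927072] 0.04711303056422937
```

View pics/s1.png

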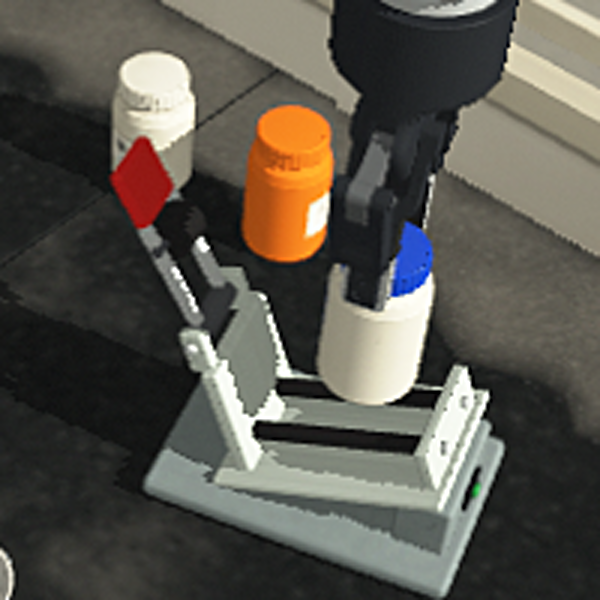

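apply_moves(
  motion=[
    {"jaw":-0.3,"xyz":[8,0,14],"twist":0},
    {"jaw":-0.3,"xyz":[8,0,20],"twist":0},
    {"jaw":-0.3,"xyz":[4,0,22],"twist":0},
    {"jaw":-0.3,"xyz":[-4,0,23],"twist":0},
    {"jaw":-0.3,"xyz":[-10,0,23],"twist":0},
  ],
  grip_force=25,
)

```text
time: 5.62
ee_pos: [0.5313, -0.3672, 0.1328]
tcp_rot: [180.0, 0.0, 108.9]
wrist_force: [-0.4, 1.0, 0.1]
opening: 0.047
grasp_force: 31.3
```

apply_moves(
  motion=[
    {"jaw":-0.3,"xyz":[-5,0,0],"twist":0},
    {"jaw":-0.3,"xyz":[-10,0,0],"twist":0},
    {"jaw":-0.3,"xyz":[-15,0,0],"twist":0},
    {"jaw":-0.3,"xyz":[-15,0,0],"twist":0},
  ],
)

```text
time: 6.12
ee_pos: [0.5368, -0.3808, 0.134]
tcp_rot: [179.9, 0.1, 109.0]
wrist_force: [1.8, 3.9, 5.8]
opening: 0.0471
grasp_force: 25.3
```

```bash
cat >> h.py <<'E'
O=np.array([.5074,-.298,.064]); yw=np.radians(-71); UX=np.array([np.cos(yw),np.sin(yw),0]); UY=np.array([-UX[1],UX[0],0]); UZ=np.array([0,0,1.])
def tilt(fn=None):
    "blue-cap + white body points in level roller frame (f,l,z) mm"
    s=sensors.get_obs(); t=s['ee_pos']; print('tcp f,l,z',(np.array([(t-O)@UX,(t-O)@UY,t[2]])*1000).round(1),'F',s['wrist_force'].round(1),'op',round(s['opening']*1000,1),'g',round(s['grasp_force'],1),'t',s['time'])
    im,w=cloud('scene'); i=im.astype(int); r,g,b=i[...,0],i[...,1],i[...,2]
    m=(b>r+50)&(b>g+30)&np.isfinite(w[...,0])&(np.linalg.norm(w-t,axis=2)<.15)
    P=w[m]; Q=np.c_[(P-O)@UX,(P-O)@UY,P[:,2]]*1000
    print('blue n',len(Q),'mean',Q.mean(0).round(1),'min',Q.min(0).round(1),'max',Q.max(0).round(1))
    # cap-top plane by PCA on RANSAC-ish
    rng=np.random.default_rng(0);best=None
    for _ in range(300):
        a,bb,c=Q[rng.choice(len(Q),3,replace=False)]; n=np.cross(bb-a,c-a); L=np.linalg.norm(n)
        if L<50: continue
        n/=L; k=abs((Q-a)@n)<1.2
        if best is None or k.sum()>best[0]: best=(k.sum(),k)
    q=Q[best[1]]; n=np.linalg.svd(q-q.mean(0))[2][2]; n*=np.sign(n[2]); print('plane n',best[0],'normal',n.round(3),'tilt',np.degrees(np.arctan2(n[0],n[2])).round(1),'centre',q.mean(0).round(1))
    if fn: save('',fn,cv2.resize(im[150:350,280:480],None,fx=3,fy=3,interpolation=cv2.INTER_CUBIC))
E
python3 -c "from h import *; tilt('s2.png')"
```

```text
tcp f,l,z [ 87.8   0.8 134. ] F [1.8 3.9 5.8] op 47.1 g 25.3 t 6.125
blue n 228 mean [103.1  -2.7 160. ] min [ 93.5 -25.3 148.1] max [112.3  19.3 176.1]
plane n 141 normal [0.259 0.067 0.964] tilt 15.0 centre [102.5   0.7 161.4]
```

View pics/s2.png

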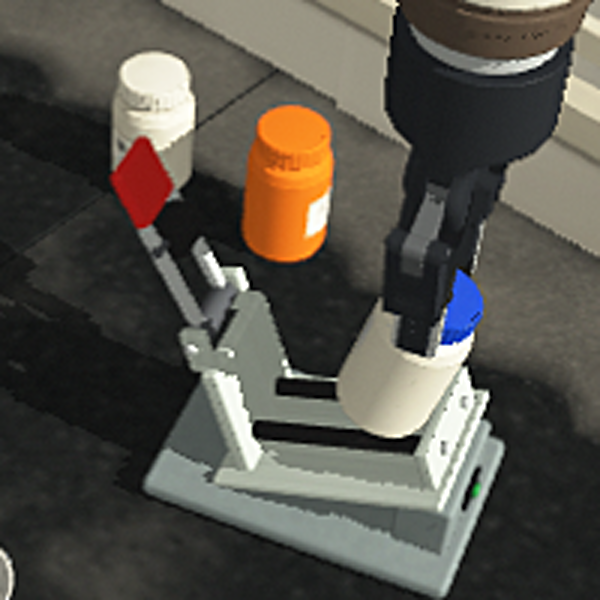

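apply_moves(
  motion=[
    {"jaw":-0.3,"xyz":[-5,0,-1],"twist":0},
    {"jaw":-0.3,"xyz":[-10,0,-1],"twist":0},
    {"jaw":-0.3,"xyz":[-15,0,-2],"twist":0},
    {"jaw":-0.3,"xyz":[-20,0,-2],"twist":0},
    {"jaw":-0.3,"xyz":[-20,0,-2],"twist":0},
  ],
)

```text
time: 6.8
ee_pos: [0.5419, -0.4, 0.1339]
tcp_rot: [-179.9, -0.0, 108.9]
wrist_force: [-1.2, 1.6, 0.5]
opening: 0.0455
grasp_force: 25.6
```

```bash
python3 -c "from h import *; tilt()"
```

```text
tcp f,l,z [107.6  -0.5 133.9] F [-1.2  1.6  0.5] op 45.5 g 25.6 t 6.8
blue n 224 mean [123.5  -4.7 156.2] min [115.1 -33.9 141.2] max [132.9  18.9 206.6]
plane n 150 normal [0.507 0.027 0.862] tilt 30.5 centre [123.6  -1.7 155.2]
```

apply_moves(
  motion=[
    {"jaw":-0.3,"xyz":[0,0,-15],"twist":0},
    {"jaw":-0.3,"xyz":[15,0,-18],"twist":0},
    {"jaw":-0.3,"xyz":[33,0,-10],"twist":0},
    {"jaw":-0.3,"xyz":[33,0,0],"twist":0},
    {"jaw":-0.3,"xyz":[33,0,5],"twist":0},
  ],
)

```text
time: 7.48
ee_pos: [0.5319, -0.3681, 0.1302]
tcp_rot: [179.9, 0.1, 109.0]
wrist_force: [0.1, 1.1, 20.0]
opening: 0.0445
grasp_force: 41.9
```

apply_moves(
  motion=[
    {"jaw":-0.3,"xyz":[0,0,5],"twist":0},
    {"jaw":-0.3,"xyz":[0,0,10],"twist":0},
    {"jaw":-0.3,"xyz":[0,0,15],"twist":0},
    {"jaw":-0.3,"xyz":[0,0,18],"twist":0},
    {"jaw":-0.3,"xyz":[0,0,18],"twist":0},
  ],
)

```text
time: 8.1
ee_pos: [0.5369, -0.3725, 0.1265]
tcp_rot: [179.2, 1.2, 108.9]
wrist_force: [-1.0, 1.2, 70.5]
opening: 0.0449
grasp_force: 70.1
```

```bash
python3 -c "from h import *; tilt()"
```

```text
tcp f,l,z [ 80.    3.6 126.5] F [-1.   1.2 70.5] op 44.9 g 70.1 t 8.1
blue n 238 mean [ 94.5   1.  151.6] min [ 84.1 -16.5 139.7] max [104.2  23.3 157.3]
plane n 146 normal [0.296 0.079 0.952] tilt 17.3 centre [ 94.    3.7 152.8]
```

apply_moves(
  motion=[
    {"jaw":-0.3,"xyz":[0,0,-10],"twist":0},
    {"jaw":-0.3,"xyz":[0,0,-22],"twist":0},
    {"jaw":-0.3,"xyz":[0,0,-30],"twist":0},
    {"jaw":-0.3,"xyz":[0,0,-30],"twist":0},
  ],
)

```text
time: 8.65
ee_pos: [0.5315, -0.3684, 0.1412]
tcp_rot: [-180.0, -0.0, 109.0]
wrist_force: [-1.0, -0.4, -0.6]
opening: 0.0442
grasp_force: 51.3
```

```bash
python3 -c "from h import *; tilt('s3.png')"
```

```text
tcp f,l,z [ 7.440e+01 -1.000e-01  1.412e+02] F [-1.  -0.4 -0.6] op 44.2 g 51.3 t 8.65
blue n 239 mean [ 89.6  -2.5 165.9] min [ 78.7 -22.9 154.5] max [ 99.   21.2 187.3]
plane n 135 normal [0.344 0.107 0.933] tilt 20.2 centre [ 89.4   0.5 167.2]
```

View pics/s3.png

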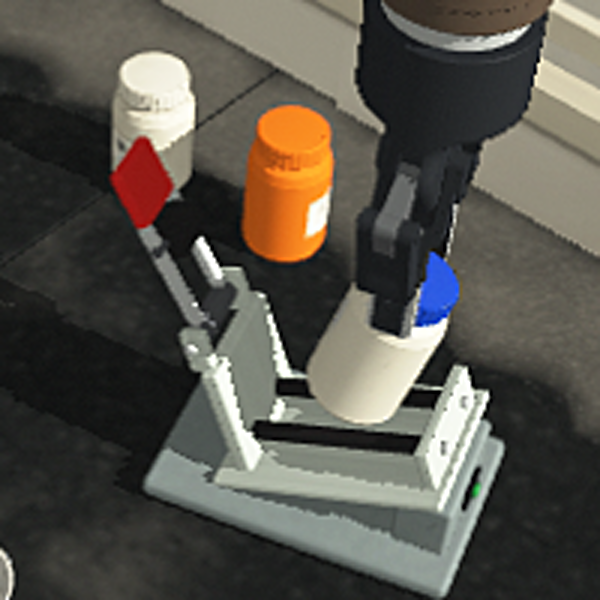

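apply_moves(
  motion=[
    {"jaw":-0.3,"xyz":[10,0,0],"twist":0},
    {"jaw":-0.3,"xyz":[10,0,8],"twist":0},
    {"jaw":-0.3,"xyz":[10,0,14],"twist":0},
    {"jaw":-0.3,"xyz":[8,0,15.5],"twist":0},
    {"jaw":-0.3,"xyz":[5,0,16.5],"twist":0},
  ],
  grip_force=20,
)

```text
time: 9.32
ee_pos: [0.53, -0.3634, 0.1259]
tcp_rot: [180.0, 0.0, 109.0]
wrist_force: [-1.8, 2.8, 10.0]
opening: 0.0449
grasp_force: 57.7
```

apply_moves(
  motion=[
    {"jaw":-0.3,"xyz":[-4,0,1],"twist":0},
    {"jaw":-0.3,"xyz":[-8,0,2],"twist":0},
    {"jaw":-0.3,"xyz":[-12,0,3],"twist":0},
    {"jaw":-0.3,"xyz":[-12,0,3],"twist":0},
  ],
)

```text
time: 9.82
ee_pos: [0.5353, -0.3752, 0.1248]
tcp_rot: [179.8, 0.2, 109.0]
wrist_force: [1.3, 2.4, 14.0]
opening: 0.0447
grasp_force: 53.2
```

```bash
python3 -c "from h import *; tilt()"
```

```text
tcp f,l,z [ 82.1   1.2 124.8] F [ 1.3  2.4 14. ] op 44.7 g 53.2 t 9.825
blue n 225 mean [ 96.9  -1.2 146.7] min [ 87.4 -31.9 124. ] max [106.2  21.8 184.8]
plane n 156 normal [0.472 0.117 0.874] tilt 28.4 centre [ 97.    1.1 147.3]
```

apply_moves(
  motion=[
    {"jaw":-0.3,"xyz":[-5,0,2],"twist":0},
    {"jaw":-0.3,"xyz":[-10,0,4],"twist":0},
    {"jaw":-0.3,"xyz":[-15,0,7],"twist":0},
    {"jaw":-0.3,"xyz":[-20,0,10],"twist":0},
    {"jaw":-0.3,"xyz":[-20,0,10],"twist":0},
  ],
  grip_force=20,
)

```text
time: 10.5
ee_pos: [0.5445, -0.3965, 0.1181]
tcp_rot: [179.5, 0.6, 108.9]
wrist_force: [9.1, -3.9, 24.4]
opening: 0.0447
grasp_force: 51.8
```

```bash
python3 -c "from h import *; tilt()"
```

```text
tcp f,l,z [105.2   3.  118.1] F [ 9.1 -3.9 24.4] op 44.7 g 51.8 t 10.5
blue n 175 mean [119.3  -0.9 137.7] min [111.8 -33.8 124.3] max [126.9  23.7 186.1]
plane n 130 normal [0.7   0.109 0.706] tilt 44.8 centre [119.5   2.4 135.5]
```

```bash
cat >> h.py <<'E'
from scipy.optimize import least_squares
def fit(t0,fn=None):
    s=sensors.get_obs(); t=s['ee_pos']; T=np.array([(t-O)@UX,(t-O)@UY,t[2]])*1000
    im,w=cloud('scene'); i=im.astype(int); r,g,b=i[...,0],i[...,1],i[...,2]
    near=np.isfinite(w[...,0])&(np.linalg.norm(np.nan_to_num(w)-t,axis=2)<.085)
    def fr(m): P=w[m]; return np.c_[(P-O)@UX,(P-O)@UY,P[:,2]]*1000
    B=fr((b>r+50)&(b>g+30)&near); W=fr((r+g+b>330)&(abs(r-b)<60)&near)
    def sd(Q,p):
        th=np.radians(p[2]); a=np.array([np.sin(th),0,np.cos(th)]); n=np.array([np.cos(th),0,-np.sin(th)])
        d=Q-np.array([p[0],p[3],p[1]]); h=d@a; return h,np.hypot(d@n,d[:,1])
    def res(p):
        h,rr=sd(B,p); eb=np.maximum(abs(np.maximum(rr-21.5,h-87)),0)
        h2,r2=sd(W,p); ew=np.maximum(r2-25,np.maximum(h2-76,-h2)); return np.r_[eb,np.clip(ew,-15,15)]
    best=None
    for t1 in(t0-12,t0,t0+12):
        th=np.radians(t1)
        q=least_squares(res,[T[0]-60*np.sin(th),T[2]-60*np.cos(th),t1,T[1]],loss='cauchy',f_scale=1.5)
        if best is None or q.cost<best.cost: best=q
    p=best.x; th=np.radians(p[2]); a=np.array([np.sin(th),np.cos(th)]); n=np.array([np.cos(th),-np.sin(th)])
    e=p[:2]+25*n; d=T[[0,2]]-p[:2]
    print('t',s['time'],'tcp',T.round(1),'F',s['wrist_force'].round(1),'op',round(s['opening']*1000,1),'g',round(s['grasp_force'],1))
    print('bottom f,z',p[:2].round(1),'tilt',p[2].round(1),'l',p[3].round(1),'cost',best.cost/len(best.fun),len(B),len(W))
    print('tcp on bottle: h',(d@a).round(1),'off',(d@n).round(1),'low edge',e.round(1),'rod z there',(42.7+.364*e[0]).round(1),'inliers',(abs(best.fun)<2).mean())
    if fn: save('',fn,cv2.resize(im[150:350,280:480],None,fx=3,fy=3,interpolation=cv2.INTER_CUBIC))
E
python3 -c "from h import *; fit(45,'s4.png')"
```

```text
t 10.55 tcp [105.1   3.  118.2] F [ 8.7 -5.  25.9] op 44.3 g 51.7
bottom f,z [50.6 82.5] tilt 47.9 l -2.5 cost 2.8079627449583646 176 2458
tcp on bottle: h 64.3 off 10.1 low edge [67.4 64. ] rod z there 67.2 inliers 0.381169324221716
```

View pics/s4.png

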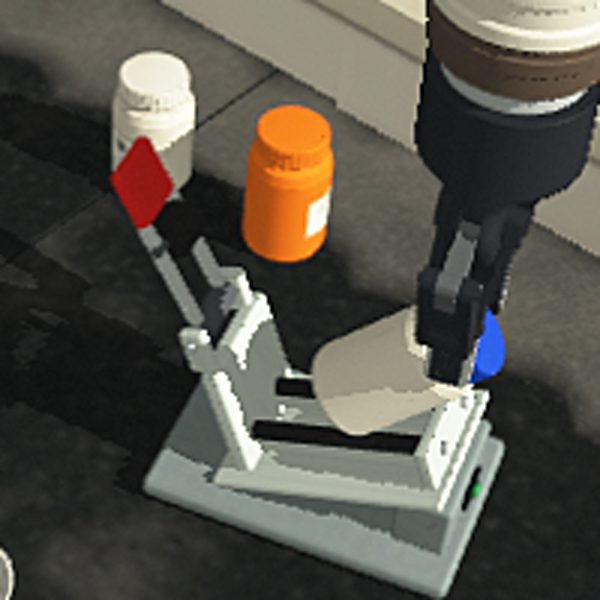

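apply_moves(
  motion=[
    {"jaw":-0.3,"xyz":[0,0,-14],"twist":0},
    {"jaw":-0.3,"xyz":[12,0,-14],"twist":0},
    {"jaw":-0.3,"xyz":[26,0,-6],"twist":0},
    {"jaw":-0.3,"xyz":[36,0,2],"twist":0},
    {"jaw":-0.3,"xyz":[36,0,5],"twist":0},
  ],
  grip_force=20,
)

```text
time: 11.22
ee_pos: [0.529, -0.3591, 0.107]
tcp_rot: [179.9, 0.1, 109.0]
wrist_force: [4.5, -4.9, 7.8]
opening: 0.0448
grasp_force: 47.8
```

```bash
python3 -c "from h import *; fit(50)"
```

```text
t 11.225 tcp [ 64.7   0.5 107. ] F [ 4.5 -4.9  7.8] op 44.8 g 47.8
bottom f,z [10. 69.] tilt 48.4 l -4.1 cost 3.4213496704726727 202 3531
tcp on bottle: h 66.1 off 7.9 low edge [26.6 50.3] rod z there 52.4 inliers 0.25180819716046077
```

apply_moves(
  motion=[
    {"jaw":-0.3,"xyz":[-5,0,-2],"twist":0},
    {"jaw":-0.3,"xyz":[-8,0,2],"twist":0},
    {"jaw":-0.3,"xyz":[-11,0,6],"twist":0},
    {"jaw":-0.3,"xyz":[-14,0,10],"twist":0},
    {"jaw":-0.3,"xyz":[-14,0,10],"twist":0},
  ],
  grip_force=20,
)

```text
time: 11.9
ee_pos: [0.5339, -0.3736, 0.0976]
tcp_rot: [179.9, 0.1, 108.9]
wrist_force: [4.7, -0.1, 6.8]
opening: 0.0447
grasp_force: 39.0
```

```bash
python3 -c "from h import *; fit(57)"
```

```text
t 11.9 tcp [80.1  0.5 97.6] F [ 4.7 -0.1  6.8] op 44.7 g 39.0
bottom f,z [14.2 71.3] tilt 58.8 l -4.4 cost 3.3134514507010233 135 3167
tcp on bottle: h 70.0 off 11.7 low edge [27.2 49.9] rod z there 52.6 inliers 0.30254391278013326
```

apply_moves(
  motion=[
    {"jaw":-0.3,"xyz":[1,0,3],"twist":0},
    {"jaw":-0.3,"xyz":[3,0,5],"twist":0},
    {"jaw":-0.3,"xyz":[6,0,7],"twist":0},
    {"jaw":-0.3,"xyz":[8,0,9],"twist":0},
    {"jaw":-0.3,"xyz":[8,0,9],"twist":0},
  ],
  grip_force=20,
)

```text
time: 12.58
ee_pos: [0.532, -0.369, 0.09]
tcp_rot: [179.9, 0.5, 108.9]
wrist_force: [4.6, -14.4, 7.7]
opening: 0.0448
grasp_force: 34.8
```

```bash
python3 -c "from h import *; fit(66,'s5.png')"
```

```text
t 12.575 tcp [75.2  0.2 90. ] F [  4.6 -14.4   7.7] op 44.8 g 34.8
bottom f,z [ 4.2 68.5] tilt 63.7 l -4.6 cost 3.32310082596524 129 3496
tcp on bottle: h 73.1 off 12.2 low edge [15.3 46.1] rod z there 48.3 inliers 0.29544827586206895
```

apply_moves(
  motion=[
    {"jaw":-0.3,"xyz":[-3,0,1],"twist":0},
    {"jaw":-0.3,"xyz":[-4,0,4],"twist":0},
    {"jaw":-0.3,"xyz":[-4,0,7],"twist":0},
    {"jaw":-0.3,"xyz":[-4,0,9],"twist":0},
    {"jaw":-0.3,"xyz":[-4,0,9],"twist":0},
  ],
  grip_force=20,
)

```text
time: 13.25
ee_pos: [0.5333, -0.3725, 0.0811]
tcp_rot: [179.9, 0.4, 108.9]
wrist_force: [3.4, -11.5, 8.9]
opening: 0.0447
grasp_force: 28.6
```

```bash
python3 -c "from h import *; fit(68,'s6.png')"
```

```text
t 13.25 tcp [78.9  0.2 81.1] F [  3.4 -11.5   8.9] op 44.7 g 28.6
bottom f,z [34.2 59.5] tilt 72.0 l -25.2 cost 3.603306022173995 89 3728
tcp on bottle: h 49.2 off -6.6 low edge [41.9 35.7] rod z there 57.9 inliers 0.18103222425988996
```

View pics/s6.png

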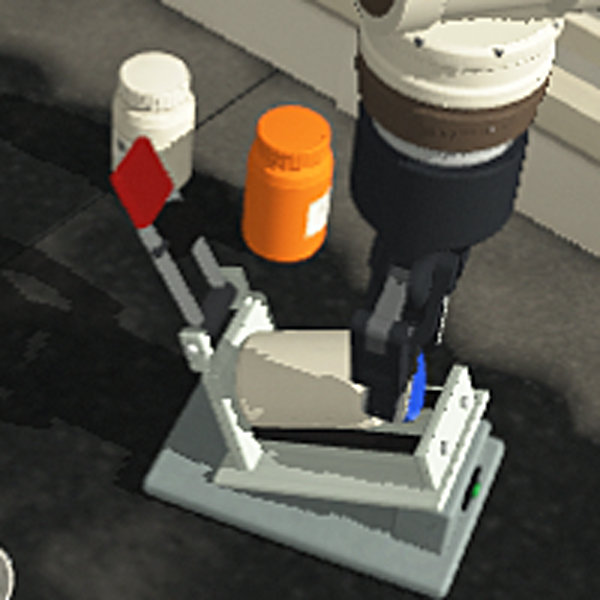

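apply_moves(
  motion=[
    {"jaw":-0.3,"xyz":[-1,0,2],"twist":0},
    {"jaw":-0.3,"xyz":[-1,0,4],"twist":0},
    {"jaw":-0.3,"xyz":[-1,0,5],"twist":0},
    {"jaw":-0.3,"xyz":[-1,0,5],"twist":0},
  ],
  grip_force=20,
)

```text
time: 13.8
ee_pos: [0.5342, -0.3741, 0.0776]
tcp_rot: [179.8, 0.6, 108.9]
wrist_force: [4.6, -12.5, 16.5]
opening: 0.0446
grasp_force: 28.7
```

```bash
cat >> h.py <<'E'
def top(cam='top'):
    "body top ridge in cradle coords"
    im,w=cloud(cam); i=im.astype(int); P=w.reshape(-1,3); c=i.reshape(-1,3)
    d=P-O; f=d@UX*1000; l=d@UY*1000; z=d[:,2]*1000; a=np.radians(20)
    X=f*np.cos(a)+z*np.sin(a); Z=-f*np.sin(a)+z*np.cos(a)
    for lo in range(-12,116,8):
        k=(X>lo)&(X<lo+8)&(abs(l)<30)&(Z>-5)&(Z<45)&(c.sum(1)>250)
        if k.sum()>3: print(cam,lo,k.sum(),'Zp95 %.1f'%np.percentile(Z[k],95),'l of ridge %.1f'%np.median(l[k&(Z>np.percentile(Z[k],75))]),'col',np.median(c[k],0))
E
python3 -c "
from h import *
top()
top('scene')"
```

```text
top -12 10 Zp95 44.5 l of ridge 21.7 col [91.5 92.  82. ]
top -4 16 Zp95 36.6 l of ridge 23.7 col [100.5 101.   90. ]
scene -12 52 Zp95 43.7 l of ridge -28.0 col [133.  139.5 127.5]
scene -4 293 Zp95 42.6 l of ridge 7.0 col [137. 143. 130.]
scene 4 98 Zp95 27.2 l of ridge -6.8 col [140.  137.5 121. ]
scene 12 118 Zp95 27.9 l of ridge -6.8 col [158. 153. 133.]
scene 20 137 Zp95 27.2 l of ridge -6.2 col [158. 153. 132.]
scene 28 144 Zp95 27.1 l of ridge -6.7 col [158. 153. 132.]
scene 36 141 Zp95 26.5 l of ridge -5.6 col [158. 153. 133.]
scene 44 150 Zp95 26.2 l of ridge -4.3 col [174.5 169.  146. ]
scene 52 158 Zp95 26.4 l of ridge -5.2 col [174.5 169.  146. ]
scene 60 134 Zp95 25.6 l of ridge -7.6 col [201.  195.5 171. ]
scene 68 63 Zp95 18.1 l of ridge -21.3 col [158. 153. 133.]
scene 84 6 Zp95 -2.0 l of ridge 15.9 col [ 48.5  94.5 240.5]
scene 92 14 Zp95 10.5 l of ridge -29.5 col [125.  127.5 122. ]
scene 100 21 Zp95 27.0 l of ridge -24.7 col [162. 161. 157.]
```

apply_moves(
  motion=[
    {"jaw":-0.3,"xyz":[-0.5,0,-1.5],"twist":0},
    {"jaw":0.15,"xyz":[-0.5,0,-1.5],"twist":0},
    {"jaw":0.3,"xyz":[-0.5,0,-1.5],"twist":0},
    {"jaw":0.7,"xyz":[-0.5,0,-1.5],"twist":0},
    {"jaw":0.8,"xyz":[-0.5,0,-1.5],"twist":0},
  ],
)

```text
time: 14.52
ee_pos: [0.5318, -0.3703, 0.0747]
tcp_rot: [-179.9, -0.1, 109.0]
wrist_force: [0.4, 0.4, 0.2]
opening: 0.077
grasp_force: 0.0
```

apply_moves(
  motion=[
    {"jaw":0.8,"xyz":[0,0,-30],"twist":0},
    {"jaw":0.8,"xyz":[0,0,-80],"twist":0},
    {"jaw":0.8,"xyz":[0,0,-135],"twist":0},
    {"jaw":0.8,"xyz":[0,0,-170],"twist":0},
    {"jaw":0.8,"xyz":[0,0,-170],"twist":0},
  ],
)

```text
time: 15.15
ee_pos: [0.533, -0.3709, 0.2483]
tcp_rot: [179.9, 0.2, 109.0]
wrist_force: [0.6, -0.6, -1.2]
opening: 0.077
grasp_force: 0.0
```

Run:
```python
from h import *
s=sensors.get_obs(); print(s['time'],s['ee_pos'],s['wrist_force'])
top('scene')
for n in('scene','top','wrist'):
    im,w=cloud(n); i=im.astype(int); r,g,b=i[...,0],i[...,1],i[...,2]
    a=np.radians(20)
    for nm,m in(('blue',(b>r+60)&(b>g+40)),('red',(r>g+100)&(r>b+100)&(g<60))):
        m=m&(np.linalg.norm(np.nan_to_num(w)-O,axis=2)<.16); P=w[m]-O
        if len(P)<8: continue
        f=P@UX*1000;l=P@UY*1000;z=P[:,2]*1000
        X=f*np.cos(a)+z*np.sin(a);Z=-f*np.sin(a)+z*np.cos(a)
        Q=np.c_[X,l,Z]; print(n,nm,len(Q),'mean',Q.mean(0).round(1),'p2',np.percentile(Q,2,0).round(1),'p98',np.percentile(Q,98,0).round(1),'world f,z p2/p98',np.percentile(f,[2,98]).round(1),np.percentile(z,[2,98]).round(1)+64)
im,_=camera('wrist'); save('','w2.png',im)
```

```text
15.15 [ 0.53300665 -0.3708865   0.24830502] [ 0.59016118 -0.55857285 -1.18242816]
scene -12 58 Zp95 44.2 l of ridge -28.4 col [145. 152. 138.]
scene -4 346 Zp95 43.9 l of ridge -3.3 col [194.5 203.  184.5]
scene 4 86 Zp95 27.3 l of ridge -5.8 col [168.5 163.  140. ]
scene 12 100 Zp95 28.2 l of ridge -10.6 col [221.  216.5 191. ]
scene 20 119 Zp95 28.2 l of ridge -9.1 col [225. 219. 194.]
scene 28 134 Zp95 27.5 l of ridge -6.9 col [224.  217.5 192. ]
scene 36 150 Zp95 27.7 l of ridge -8.2 col [221. 216. 190.]
scene 44 150 Zp95 27.5 l of ridge -5.2 col [221.5 215.5 190. ]
scene 52 160 Zp95 27.0 l of ridge -4.3 col [221. 215. 189.]
scene 60 164 Zp95 26.5 l of ridge -3.3 col [220.  215.  189.5]
scene 68 180 Zp95 26.1 l of ridge -3.8 col [234.  230.5 205. ]
scene 76 126 Zp95 22.8 l of ridge -2.7 col [249.  247.5 234.5]
scene 84 90 Zp95 21.5 l of ridge -0.7 col [ 26.  65. 181.]
scene 92 141 Zp95 20.0 l of ridge -1.0 col [ 47.  97. 234.]
scene blue 380 mean [90.9 -4.   6.7] p2 [ 83.  -19.4 -17. ] p98 [96.5 19.7 21.8] world f,z p2/p98 [71.1 93.2] [ 79.6 115. ]
scene red 359 mean [-19.   -5.3 127.8] p2 [-25.7 -19.2 111.4] p98 [-14.7  11.6 141.8] world f,z p2/p98 [-71.8 -52.5] [162.9 189.6]
top red 73 mean [-23.3  10.1 134.3] p2 [-28.3   2.2 117.1] p98 [-19.5  16.1 142.2] world f,z p2/p98 [-74.4 -58.4] [167.3 188.7]
wrist blue 976 mean [86.7  4.4 15.4] p2 [ 79.  -14.1  -4.7] p98 [93.6 23.6 21.1] world f,z p2/p98 [68.1 87.9] [ 90.7 114. ]
```

View pics/w2.png

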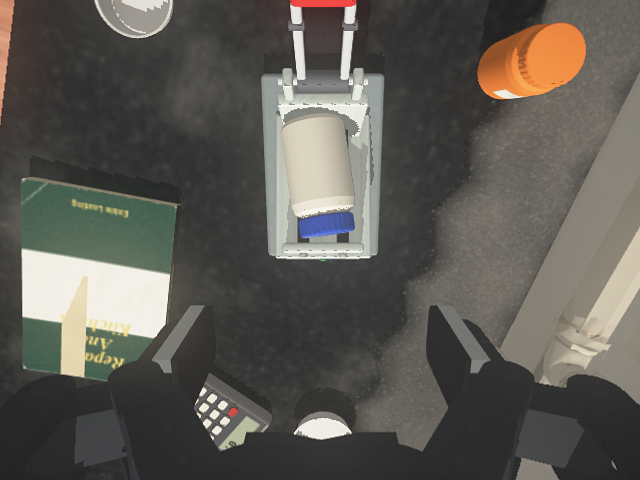

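apply_moves(
  motion=[
    {"jaw":1,"xyz":[30,0,40],"twist":0},
    {"jaw":1,"xyz":[30,0,90],"twist":0},
    {"jaw":1,"xyz":[30,0,140],"twist":0},
    {"jaw":1,"xyz":[30,0,167],"twist":0},
    {"jaw":1,"xyz":[30,0,167],"twist":0},
  ],
)

```text
time: 16.02
ee_pos: [0.5208, -0.341, 0.0753]
tcp_rot: [-179.8, -0.3, 109.0]
wrist_force: [0.2, -0.2, 0.7]
opening: 0.0854
grasp_force: 0.0
```

apply_moves(
  motion=[
    {"jaw":0.35,"xyz":[0,0,0],"twist":0},
    {"jaw":0.2,"xyz":[0,0,0],"twist":0},
    {"jaw":0.05,"xyz":[0,0,0],"twist":0},
    {"jaw":-0.3,"xyz":[0,0,0],"twist":0},
    {"jaw":-0.3,"xyz":[0,0,0],"twist":0},
  ],
  grip_force=20,
)

```text
time: 16.65
ee_pos: [0.5231, -0.3427, 0.0801]
tcp_rot: [179.9, 0.1, 109.0]
wrist_force: [-0.0, -0.3, 5.6]
opening: 0.0423
grasp_force: 18.4
```

apply_moves(
  motion=[
    {"jaw":-0.3,"xyz":[0,0,-2],"twist":0},
    {"jaw":-0.3,"xyz":[0,0,-3],"twist":0},
    {"jaw":-0.3,"xyz":[2,0,-2.5],"twist":0},
    {"jaw":-0.3,"xyz":[4,0,-2],"twist":0},
    {"jaw":-0.3,"xyz":[4,0,-2],"twist":0},
  ],
  grip_force=25,
)

```text
time: 17.27
ee_pos: [0.5221, -0.3408, 0.0823]
tcp_rot: [180.0, 0.3, 108.9]
wrist_force: [0.2, -10.6, 5.7]
opening: 0.0416
grasp_force: 23.1
```

```bash
python3 -c "
from h import *
fit(70); top('scene')"
```

```text
t 17.275 tcp [45.2 -0.  82.3] F [  0.2 -10.6   5.7] op 41.6 g 23.1
bottom f,z [ 0.6 70.5] tilt 72.8 l -4.7 cost 3.520419315507897 396 4006
tcp on bottle: h 46.2 off 1.9 low edge [ 7.9 46.6] rod z there 45.6 inliers 0.2189913675601999
scene -12 60 Zp95 44.0 l of ridge -27.5 col [130.  136.5 124. ]
scene -4 315 Zp95 43.9 l of ridge 2.6 col [132. 139. 126.]
scene 4 92 Zp95 28.7 l of ridge -8.9 col [133. 137. 122.]
scene 12 108 Zp95 29.7 l of ridge -9.3 col [163.5 158.5 137.5]
scene 20 120 Zp95 29.8 l of ridge -8.8 col [161. 157. 136.]
scene 28 102 Zp95 28.9 l of ridge -14.2 col [162.  157.5 136.5]
scene 36 92 Zp95 25.9 l of ridge -18.7 col [169.  164.5 142.5]
scene 44 53 Zp95 30.1 l of ridge -27.7 col [174. 169. 147.]
scene 52 47 Zp95 13.8 l of ridge -27.8 col [193. 188. 162.]
scene 60 95 Zp95 28.8 l of ridge -0.9 col [188. 182. 161.]
scene 68 226 Zp95 37.5 l of ridge -7.4 col [233. 229. 204.]
scene 76 103 Zp95 23.8 l of ridge -6.0 col [247. 244. 227.]
scene 84 111 Zp95 23.5 l of ridge -2.6 col [ 28.  64. 177.]
scene 92 103 Zp95 22.4 l of ridge -4.4 col [ 47.  94. 231.]
```

apply_moves(
  motion=[
    {"jaw":-0.3,"xyz":[-0.5,0,2],"twist":0},
    {"jaw":-0.3,"xyz":[-0.5,0,4],"twist":0},
    {"jaw":-0.3,"xyz":[-0.5,0,6],"twist":0},
    {"jaw":-0.3,"xyz":[-0.5,0,6],"twist":0},
  ],
)

```text
time: 17.88
ee_pos: [0.5227, -0.3423, 0.0792]
tcp_rot: [179.9, 0.5, 108.9]
wrist_force: [-4.5, -8.7, 22.8]
opening: 0.0413
grasp_force: 28.9
```

```bash
python3 -c "
from h import *
fit(70); top('scene')" | grep -v 'scene -'
```

```text
t 17.875 tcp [46.8  0.1 79.2] F [-4.5 -8.7 22.8] op 41.3 g 28.9
bottom f,z [ 0.8 69.1] tilt 74.5 l -4.4 cost 3.5683618232404606 385 4117
tcp on bottle: h 47.1 off 2.6 low edge [ 7.5 45. ] rod z there 45.4 inliers 0.2072412261217237
scene 4 91 Zp95 27.1 l of ridge -5.8 col [135. 136. 122.]
scene 12 111 Zp95 28.3 l of ridge -8.9 col [162. 157. 137.]
scene 20 114 Zp95 28.4 l of ridge -7.7 col [161.  156.  135.5]
scene 28 108 Zp95 27.1 l of ridge -13.7 col [161. 157. 135.]
scene 36 93 Zp95 23.4 l of ridge -18.6 col [173. 169. 146.]
scene 44 49 Zp95 25.6 l of ridge -27.6 col [173. 167. 145.]
scene 52 37 Zp95 18.7 l of ridge -27.4 col [188. 183. 161.]
scene 60 76 Zp95 24.5 l of ridge -0.6 col [190. 185. 165.]
scene 68 219 Zp95 32.8 l of ridge -6.6 col [233. 229. 203.]
scene 76 103 Zp95 23.3 l of ridge -3.3 col [247. 245. 230.]
scene 84 96 Zp95 20.0 l of ridge -3.4 col [ 26.  64. 178.]
scene 92 103 Zp95 19.2 l of ridge -2.3 col [ 46.  93. 229.]
```

apply_moves(
  motion=[
    {"jaw":-0.3,"xyz":[-1,0,-2],"twist":0},
    {"jaw":0.0,"xyz":[-1,0,-2],"twist":0},
    {"jaw":0.15,"xyz":[-1,0,-2],"twist":0},
    {"jaw":0.5,"xyz":[-1,0,-2],"twist":0},
    {"jaw":1,"xyz":[-1,0,-2],"twist":0},
  ],
)

```text
time: 18.6
ee_pos: [0.5217, -0.3395, 0.0761]
tcp_rot: [-180.0, -0.1, 109.0]
wrist_force: [0.1, 0.1, 0.3]
opening: 0.0799
grasp_force: 0.0
```

apply_moves(
  motion=[
    {"jaw":1,"xyz":[0,0,-40],"twist":0},
    {"jaw":1,"xyz":[-30,0,-90],"twist":0},
    {"jaw":1,"xyz":[-30,0,-140],"twist":0},
    {"jaw":1,"xyz":[-30,0,-170],"twist":0},
    {"jaw":1,"xyz":[-30,0,-170],"twist":0},
  ],
)

```text
time: 19.23
ee_pos: [0.5323, -0.3686, 0.249]
tcp_rot: [179.9, 0.2, 109.0]
wrist_force: [0.4, 0.7, 0.1]
opening: 0.0856
grasp_force: 0.0
```

```bash
cat >> h.py <<'E'
def yawcheck():
    im,w=cloud('wrist'); i=im.astype(int); r,g,b=i[...,0],i[...,1],i[...,2]; a=np.radians(20)
    s=sensors.get_obs(); print(s['time'],s['ee_pos'])
    d=w-O; f=d@UX*1000;l=d@UY*1000;z=d[...,2]*1000
    X=f*np.cos(a)+z*np.sin(a);Z=-f*np.sin(a)+z*np.cos(a)
    K=np.isfinite(X)&(abs(l)<34)
    bl=K&(b>r+60)&(b>g+40)&(X>60)&(X<115)
    for lo in range(-4,80,8):
        k=K&(X>lo)&(X<lo+8)&(Z>5)&(Z<35)&(abs(l)<30)&(r>b+8)
        if k.sum()>10:
            L=l[k];zz=Z[k]; A=np.c_[-2*L,-2*zz,np.ones(len(L))]  # circle r=25
            q=least_squares(lambda p:np.hypot(L-p[0],zz-p[1])-25,[0,0],loss='soft_l1').x
            print(lo,k.sum(),'axis l,Z',q.round(1),'l range',np.percentile(L,[2,98]).round(1))
    print('cap X',np.percentile(X[bl],[2,50,98]).round(1),'l',np.percentile(l[bl],[2,98]).round(1),'Z',np.percentile(Z[bl],[2,98]).round(1))
    rod=K&(r+g+b<120)&(X>60)&(X<96)&(Z<-10); 
    if rod.sum(): print('dark rods l',np.percentile(l[rod],[2,25,75,98]).round(1))
    bar=K&(X>92)&(X<108)&(Z>-19)&(Z<-8)&(r+g+b>300)
    if bar.sum(): print('bar X',np.percentile(X[bar],[3,50,97]).round(1),'l',np.percentile(l[bar],[1,99]).round(1))
    pl=K&(X>-12)&(X<4)&(Z>22)&(Z<33)&(r<=b+14); 
    if pl.sum(): print('plate X',np.percentile(X[pl],[3,50,97]).round(1),'l',np.percentile(l[pl],[1,99]).round(1))
E
python3 -c "from h import *; yawcheck()"
```

```text
19.275 [ 0.53201779 -0.36835405  0.24694437]
-4 182 axis l,Z [-3.1  4.5] l range [-28.4  28.4]
4 532 axis l,Z [-2.   0.9] l range [-24.4  20.8]
12 666 axis l,Z [-1.7  1. ] l range [-24.6  20.9]
20 659 axis l,Z [-0.9  0.7] l range [-24.6  21.6]
28 669 axis l,Z [-0.2  0.5] l range [-23.5  22.4]
36 666 axis l,Z [0.4 0.2] l range [-23.   23.1]
44 665 axis l,Z [ 1.1 -0. ] l range [-22.3  23.9]
52 670 axis l,Z [ 1.8 -0.4] l range [-21.4  24.6]
60 680 axis l,Z [ 2.4 -0.7] l range [-20.7  25.4]
68 642 axis l,Z [ 2.5 -3.2] l range [-19.   22.8]
76 32 axis l,Z [ 6.9 -6.8] l range [-14.1   4.1]
cap X [77.9 85.2 91.5] l [-15.4  23. ] Z [-7.5 20.6]
bar X [ 97.2 101.4 104.7] l [-28.9  33.6]
plate X [-7.7 -2.2  1.4] l [-29.3  33.3]
```

apply_moves(
  motion=[
    {"jaw":1,"xyz":[30,2,40],"twist":0},
    {"jaw":1,"xyz":[30,2,90],"twist":0},
    {"jaw":1,"xyz":[30,2,140],"twist":0},
    {"jaw":1,"xyz":[30,2,166],"twist":0},
    {"jaw":1,"xyz":[30,2,166],"twist":0},
  ],
)

```text
time: 19.9
ee_pos: [0.5218, -0.3378, 0.0767]
tcp_rot: [-179.8, -0.3, 109.0]
wrist_force: [-0.2, -0.0, 0.4]
opening: 0.0854
grasp_force: 0.0
```

apply_moves(
  motion=[
    {"jaw":0.35,"xyz":[0,0,0],"twist":0},
    {"jaw":0.2,"xyz":[0,0,0],"twist":0},
    {"jaw":0.05,"xyz":[0,0,0],"twist":0},
    {"jaw":-0.3,"xyz":[0,0,0],"twist":0},
    {"jaw":-0.3,"xyz":[0,0,0],"twist":0},
  ],
  grip_force=30,
)

```text
time: 20.52
ee_pos: [0.523, -0.3387, 0.0821]
tcp_rot: [-180.0, -0.0, 109.0]
wrist_force: [-8.7, 4.8, 9.8]
opening: 0.0356
grasp_force: 26.6
```

apply_moves(
  motion=[
    {"jaw":-0.3,"xyz":[0,0,-3],"twist":0},
    {"jaw":-0.3,"xyz":[0,0,-4],"twist":0.04},
    {"jaw":-0.3,"xyz":[0,0,-4],"twist":0.08},
    {"jaw":-0.3,"xyz":[2,0,-3.5],"twist":0.08},
    {"jaw":-0.3,"xyz":[4,0,-3],"twist":0.08},
  ],
)

```text
time: 21.15
ee_pos: [0.5235, -0.3366, 0.0848]
tcp_rot: [179.9, 0.2, 104.4]
wrist_force: [3.4, -6.2, 6.2]
opening: 0.0355
grasp_force: 25.9
```

Run:
```python
from h import *
s=sensors.get_obs(); t=s['ee_pos']; print(s['wrist_force'],s['opening'],(t-O)@UX,(t-O)@UY)
yawcheck()
```

```text
[ 3.35925705 -6.19860555  6.22658289] 0.035540410441951935 0.041683241696973954 0.0026254351263470775
21.2 [ 0.52345269 -0.33651049  0.08496106]
-4 761 axis l,Z [3.7 1. ] l range [-22.3  26.5]
4 2374 axis l,Z [4.3 2.5] l range [-17.9  27.1]
12 2492 axis l,Z [4.2 2.5] l range [-18.3  27.2]
20 2521 axis l,Z [4.  2.4] l range [-18.3  27. ]
28 2519 axis l,Z [3.9 2.3] l range [-18.5  26.8]
36 2508 axis l,Z [3.7 2.3] l range [-17.6  26.7]
44 2271 axis l,Z [3.6 2.3] l range [-13.3  22.6]
52 2264 axis l,Z [3.5 2.2] l range [-13.9  22. ]
60 2110 axis l,Z [3.4 1.7] l range [-14.4  21.3]
68 814 axis l,Z [ 3.2 -0.5] l range [-15.5  21. ]
cap X [76.2 82.2 88.7] l [-16.3  22.3] Z [ 7.  23.6]
bar X [ 97.3 101.9 104.5] l [-29.4  29.5]
plate X [-7.2 -2.4  1.2] l [-29.2  33.4]
```

apply_moves(
  motion=[
    {"jaw":-0.3,"xyz":[0,-1.5,0],"twist":-0.015},
    {"jaw":-0.3,"xyz":[-0.5,-1.5,2],"twist":-0.015},
    {"jaw":-0.3,"xyz":[-0.5,-1.5,4],"twist":-0.015},
    {"jaw":-0.3,"xyz":[-0.5,-1.5,4],"twist":-0.015},
  ],
)

```text
time: 21.7
ee_pos: [0.5232, -0.3387, 0.0827]
tcp_rot: [179.8, 0.4, 105.3]
wrist_force: [4.5, -8.2, 10.4]
opening: 0.0355
grasp_force: 28.1
```

Run:
```python
from h import *
s=sensors.get_obs(); t=s['ee_pos']; print(s['wrist_force'],s['opening'],(t-O)@UX,(t-O)@UY)
yawcheck()
```

```text
[ 4.50922062 -8.17034366 10.36946934] 0.035476917558834885 0.04359076314281253 0.0017281497489801834
21.75 [ 0.52323452 -0.33862989  0.08274619]
-4 487 axis l,Z [ 2.4 -0.2] l range [-24.3  25.7]
4 2402 axis l,Z [3.3 1.7] l range [-18.9  26.1]
12 2555 axis l,Z [3.2 1.6] l range [-19.2  26.2]
20 2557 axis l,Z [3.1 1.2] l range [-19.2  26.1]
28 2562 axis l,Z [3.1 0.8] l range [-19.4  26. ]
36 2551 axis l,Z [2.9 0.5] l range [-18.8  25.8]
44 2341 axis l,Z [2.9 0.2] l range [-14.2  22.1]
52 2304 axis l,Z [ 2.8 -0.2] l range [-14.7  21.1]
60 2130 axis l,Z [ 2.8 -0.8] l range [-15.1  20.5]
68 1081 axis l,Z [ 2.6 -2.7] l range [-16.2  20.3]
cap X [77.3 83.3 89.8] l [-16.9  21.8] Z [ 3.7 20.2]
bar X [ 97.2 101.7 104.5] l [-29.2  29.2]
plate X [-7.3 -2.4  1.2] l [-29.3  33.5]
```

apply_moves(
  motion=[
    {"jaw":-0.3,"xyz":[-1.5,-0.5,1],"twist":0},
    {"jaw":-0.2,"xyz":[-1.5,-0.5,1],"twist":0},
    {"jaw":0.0,"xyz":[-1.5,-0.5,0],"twist":0},
    {"jaw":0.2,"xyz":[-1.5,-0.5,0],"twist":0},
    {"jaw":1,"xyz":[-1.5,-0.5,0],"twist":0},
  ],
)

```text
time: 22.38
ee_pos: [0.5207, -0.3376, 0.079]
tcp_rot: [-180.0, -0.0, 105.3]
wrist_force: [-0.2, -0.8, -0.7]
opening: 0.0676
grasp_force: 0.0
```

apply_moves(
  motion=[
    {"jaw":1,"xyz":[0,0,0],"twist":0},
    {"jaw":1,"xyz":[0,0,-40],"twist":0},
    {"jaw":1,"xyz":[-30,0,-100],"twist":-0.065},
    {"jaw":1,"xyz":[-30,0,-160],"twist":-0.065},
    {"jaw":1,"xyz":[-30,0,-165],"twist":-0.065},
  ],
)

```text
time: 23.0
ee_pos: [0.5299, -0.3678, 0.2498]
tcp_rot: [179.8, 0.3, 108.9]
wrist_force: [0.1, -0.4, -0.8]
opening: 0.0851
grasp_force: 0.0
```

```bash
python3 -c "from h import *; yawcheck()"
```

```text
23.05 [ 0.5296264  -0.36749289  0.24781555]
-4 292 axis l,Z [-0.6  1.5] l range [-27.4  27.2]
4 620 axis l,Z [ 2.8 -1.5] l range [-20.3  25.6]
12 637 axis l,Z [ 2.8 -1.4] l range [-20.3  25.6]
20 638 axis l,Z [ 2.8 -1.4] l range [-20.3  25.5]
28 649 axis l,Z [ 2.9 -1.4] l range [-20.3  25.5]
36 649 axis l,Z [ 2.9 -1.4] l range [-20.3  25.4]
44 646 axis l,Z [ 2.9 -1.4] l range [-20.3  25.3]
52 651 axis l,Z [ 3.  -1.4] l range [-20.2  25.3]
60 665 axis l,Z [ 2.9 -1.8] l range [-19.4  25.3]
68 441 axis l,Z [ 3.1 -5.2] l range [-17.4  23.6]
cap X [75.7 83.1 88.5] l [-16.4  22.1] Z [-13.4  20.4]
bar X [ 97.3 101.1 104.8] l [-28.6  33.5]
plate X [-8.1 -2.4  1.3] l [-29.   33.8]
```

apply_moves(
  motion=[
    {"jaw":-1,"xyz":[0,3,-5],"twist":0},
    {"jaw":-1,"xyz":[50,3,-5],"twist":0},
    {"jaw":-1,"xyz":[100,3,-5],"twist":0},
    {"jaw":-1,"xyz":[145,3,-5],"twist":0},
    {"jaw":-1,"xyz":[168,3,-5],"twist":0},
  ],
  grip_force=20,
)

```text
time: 23.68
ee_pos: [0.476, -0.2047, 0.2483]
tcp_rot: [-179.9, -0.1, 109.0]
wrist_force: [-0.6, -0.4, 0.2]
opening: 0.0
grasp_force: 0.0
```

apply_moves(
  motion=[
    {"jaw":-1,"xyz":[0,0,20],"twist":0},
    {"jaw":-1,"xyz":[0,0,45],"twist":0},
    {"jaw":-1,"xyz":[0,0,66],"twist":0},
    {"jaw":-1,"xyz":[0,0,66],"twist":0},
  ],
)

```text
time: 24.18
ee_pos: [0.4758, -0.2061, 0.1808]
tcp_rot: [-179.8, -0.2, 109.0]
wrist_force: [-0.1, -0.3, 0.2]
opening: 0.0002
grasp_force: 0.0
```

```bash
cat >> h.py <<'E'
def arm():
    s=sensors.get_obs(); t=s['ee_pos']; print(s['time'],'f,l,z',(np.array([(t-O)@UX,(t-O)@UY,t[2]])*1000).round(1),s['wrist_force'].round(1),s['opening'],s['tcp_rot'].round(1))
    for n in('scene','top'):
        im,w=cloud(n); i=im.astype(int); r,g,b=i[...,0],i[...,1],i[...,2]
        m=(r>g+80)&(r>b+80)&(g<80)&(np.linalg.norm(np.nan_to_num(w)-O,axis=2)<.17); P=w[m]-O
        if len(P)<8: continue
        f=P@UX*1000;l=P@UY*1000;z=P[:,2]*1000+64
        print(n,len(P),'f,l,z',f.mean().round(1),l.mean().round(1),z.mean().round(1),'angle',np.degrees(np.arctan2(z-99.4,f+25.6)).mean().round(1),'zrange',np.percentile(z,[2,98]).round(1),'l',np.percentile(l,[2,98]).round(1))
E
python3 -c "from h import *; arm()"
```

```text
24.175 f,l,z [-9.710e+01  1.000e-01  1.808e+02] [-0.1 -0.3  0.2] 0.00021585439047277442 [-179.8   -0.2  109. ]
scene 601 f,l,z -57.3 52.4 126.0 angle 25.3 zrange [  8.7 189.4] l [-18.7 152.2]
```

apply_moves(
  motion=[
    {"jaw":-1,"xyz":[-12,1,0],"twist":0},
    {"jaw":-1,"xyz":[-25,1,-2],"twist":0},
    {"jaw":-1,"xyz":[-36,1,-4],"twist":0},
    {"jaw":-1,"xyz":[-46,1,-7],"twist":0},
    {"jaw":-1,"xyz":[-56,1,-9],"twist":0},
  ],
)

```text
time: 24.9
ee_pos: [0.4965, -0.2604, 0.1928]
tcp_rot: [180.0, 0.0, 108.9]
wrist_force: [-1.0, 0.7, -0.3]
opening: 0.0001
grasp_force: 0.0
```

apply_moves(
  motion=[
    {"jaw":-1,"xyz":[-10,0,-4],"twist":0},
    {"jaw":-1,"xyz":[-20,0,-5],"twist":0},
    {"jaw":-1,"xyz":[-28,0,-4],"twist":0},
    {"jaw":-1,"xyz":[-36,0,-2],"twist":0},
    {"jaw":-1,"xyz":[-43,0,1],"twist":0},
  ],
)

```text
time: 25.52
ee_pos: [0.5104, -0.3007, 0.1913]
tcp_rot: [-180.0, -0.0, 109.0]
wrist_force: [-0.5, 0.5, 0.5]
opening: -0.0001
grasp_force: 0.0
```

```bash
sed -i 's/(g<80)&(np/(g<70)\&(r>3*g)\&(abs((np.nan_to_num(w)-O)@UY)<.04)\&(np/' h.py; python3 -c "from h import *; arm()"
```

```text
25.525 f,l,z [  3.5   2.  191.3] [-0.5  0.5  0.5] -6.603446434636664e-05 [-180.   -0.  109.]
scene 361 f,l,z -61.6 -5.3 177.5 angle 114.7 zrange [162.4 189.9] l [-18.6  12. ]
```

Run:
```python
from h import *
arm()
im,w=cloud('scene'); im0=np.load('scene.npz')['im']
for i in(im0,im):
    i=i.astype(int); r,g,b=i[...,0],i[...,1],i[...,2]; m=(r>110)&(g<70)&(b<70)&(r>3*g); m[:150]=0
    v,u=np.nonzero(m); print(len(u),u.min(),u.max(),v.min(),v.max(),np.median(u),np.median(v))
# dark (gripper) points nearest in front of tcp
t=sensors.get_obs()['ee_pos']; d=np.nan_to_num(w)-O; f=d@UX*1e3;l=d@UY*1e3;z=w[...,2]*1e3
F=(t-O)@UX*1e3
k=(abs(f-F)<25)&(abs(l)<40)&(z>120)
print('gripper z low',np.percentile(z[k],[0.5,2,5]),'f',np.percentile(f[k],[2,98]))
print([ (zz,k[(z>zz)&(z<zz+8)&k].sum(), np.percentile(f[k&(z>zz)&(z<zz+8)],[2,98]).round(), np.percentile(l[k&(z>zz)&(z<zz+8)],[2,98]).round()) for zz in range(120,240,8) if (k&(z>zz)&(z<zz+8)).sum()>3])
```

```text
25.625 f,l,z [  3.5   1.8 190.8] [0.9 0.6 0.4] -0.00023384015391090474 [-180.    -0.   108.9]
scene 361 f,l,z -61.6 -5.4 177.5 angle 114.6 zrange [162.8 190.1] l [-19.   12.2]
407 317 541 196 416 327.0 212.0
402 317 541 196 416 327.0 212.0
gripper z low [211.90065822 222.08047241 249.07582741] f [-19.33497868  27.32752884]
[(200, np.int64(13), array([-5., 12.]), array([-7., -4.])), (208, np.int64(41), array([-7., 15.]), array([-12.,   5.])), (216, np.int64(72), array([-6., 16.]), array([-14.,   4.])), (224, np.int64(73), array([-6., 15.]), array([-14.,   4.])), (232, np.int64(57), array([-3., 14.]), array([-15.,   5.]))]
```

apply_moves(
  motion=[
    {"jaw":-1,"xyz":[0,0,-20],"twist":0},
    {"jaw":-1,"xyz":[35,0,-25],"twist":0},
    {"jaw":-1,"xyz":[75,0,-25],"twist":0},
    {"jaw":-1,"xyz":[102,0,-25],"twist":0},
    {"jaw":-1,"xyz":[102,0,0],"twist":0},
  ],
)

```text
time: 26.4
ee_pos: [0.4775, -0.2024, 0.1939]
tcp_rot: [179.8, 0.2, 109.1]
wrist_force: [1.0, -0.4, -0.6]
opening: 0.0002
grasp_force: 0.0
```

apply_moves(
  motion=[
    {"jaw":-1,"xyz":[0,0,20],"twist":0},
    {"jaw":-1,"xyz":[0,0,38],"twist":0},
    {"jaw":-1,"xyz":[-10,0,38],"twist":0},
    {"jaw":-1,"xyz":[-20,0,38],"twist":0},
    {"jaw":-1,"xyz":[-28,0,38],"twist":0},
  ],
)

```text
time: 27.02
ee_pos: [0.4868, -0.2312, 0.1544]
tcp_rot: [179.9, 0.0, 108.9]
wrist_force: [1.1, 0.4, 1.0]
opening: -0.0001
grasp_force: 0.7
```

```bash
python3 -c "from h import *; arm()"
```

```text
27.025 f,l,z [-69.8   2.3 154.4] [1.1 0.4 1. ] -0.00011245830850838914 [179.9   0.  108.9]
scene 331 f,l,z -47.1 -5.2 183.6 angle 104.2 zrange [167.6 196.9] l [-18.8  13.4]
```

apply_moves(
  motion=[
    {"jaw":-1,"xyz":[-10,0,-2],"twist":0},
    {"jaw":-1,"xyz":[-20,0,-5],"twist":0},
    {"jaw":-1,"xyz":[-30,0,-8],"twist":0},
    {"jaw":-1,"xyz":[-40,0,-11],"twist":0},
    {"jaw":-1,"xyz":[-50,0,-14],"twist":0},
  ],
)

```text
time: 27.75
ee_pos: [0.5027, -0.2782, 0.1677]
tcp_rot: [-180.0, -0.0, 109.0]
wrist_force: [-0.4, 0.2, -1.1]
opening: -0.0
grasp_force: 0.4
```

apply_moves(
  motion=[
    {"jaw":-1,"xyz":[-10,0,2],"twist":0},
    {"jaw":-1,"xyz":[-21,0,6],"twist":0},
    {"jaw":-1,"xyz":[-30,0,12],"twist":0},
    {"jaw":-1,"xyz":[-38,0,18],"twist":0},
  ],
)

```text
time: 28.25
ee_pos: [0.5149, -0.314, 0.1489]
tcp_rot: [-180.0, -0.0, 109.0]
wrist_force: [-0.0, -0.4, 1.1]
opening: 0.0
grasp_force: 0.4
```

```bash
python3 -c "from h import *; arm()"
```

```text
28.25 f,l,z [ 17.6   1.9 148.9] [-0.  -0.4  1.1] 2.4950285205462532e-05 [-180.   -0.  109.]
scene 232 f,l,z 35.1 -7.1 170.0 angle 49.3 zrange [155.  179.1] l [-18.5  12.6]
```

apply_moves(
  motion=[
    {"jaw":-1,"xyz":[-8,0,7],"twist":0},
    {"jaw":-1,"xyz":[-15,0,15],"twist":0},
    {"jaw":-1,"xyz":[-19,0,21],"twist":0},
    {"jaw":-1,"xyz":[-22,0,26],"twist":0},
    {"jaw":-1,"xyz":[-22,0,26],"twist":0},
  ],
)

```text
time: 28.98
ee_pos: [0.5217, -0.3343, 0.123]
tcp_rot: [-180.0, -0.0, 109.0]
wrist_force: [-0.5, -0.8, 0.0]
opening: 0.0
grasp_force: 0.0
```

```bash
python3 -c "from h import *; arm()"
```

```text
28.975 f,l,z [ 39.    1.7 123. ] [-0.5 -0.8  0. ] 2.249110659041382e-05 [-180.   -0.  109.]
scene 320 f,l,z 56.8 -6.5 139.7 angle 26.1 zrange [129.6 145.9] l [-19.4  12.9]
```

apply_moves(
  motion=[
    {"jaw":-1,"xyz":[-2,0,2],"twist":0},
    {"jaw":-1,"xyz":[-2,0,4],"twist":0},
    {"jaw":-1,"xyz":[-2,0,5],"twist":0},
    {"jaw":-1,"xyz":[-2,0,5],"twist":0},
  ],
)

```text
time: 29.58
ee_pos: [0.5226, -0.3361, 0.1185]
tcp_rot: [-180.0, -0.0, 109.0]
wrist_force: [0.8, -0.7, 0.4]
opening: 0.0005
grasp_force: 0.0
```

```bash
python3 -c "from h import *; arm()"
```

```text
29.575 f,l,z [ 41.    1.9 118.5] [ 0.8 -0.7  0.4] 0.0004788840507472631 [-180.   -0.  109.]
scene 319 f,l,z 59.0 -5.9 135.4 angle 23.1 zrange [127.  140.7] l [-18.9  14.8]
```

apply_moves(
  motion=[
    {"jaw":-1,"xyz":[0,0,1],"twist":0},
    {"jaw":-1,"xyz":[0,0,2],"twist":0},
    {"jaw":-1,"xyz":[0,0,2],"twist":0},
  ],
)

```text
time: 30.05
ee_pos: [0.5226, -0.3362, 0.1165]
tcp_rot: [-180.0, -0.0, 109.0]
wrist_force: [-0.7, -0.4, 0.4]
opening: 0.0001
grasp_force: 0.0
```

apply_moves(
  motion=[
    {"jaw":-1,"xyz":[0,0,1],"twist":0},
    {"jaw":-1,"xyz":[0,0,2],"twist":0},
    {"jaw":-1,"xyz":[0,0,2],"twist":0},
  ],
)

```text
time: 30.42
ee_pos: [0.5228, -0.3364, 0.1154]
tcp_rot: [180.0, 0.1, 109.0]
wrist_force: [-0.2, -0.9, 4.3]
opening: -0.0001
grasp_force: 2.4
```

```bash
python3 -c "from h import *; arm()"
```

```text
30.425 f,l,z [ 41.3   2.1 115.4] [-0.2 -0.9  4.3] -5.929381429658421e-05 [1.80e+02 1.00e-01 1.09e+02]
scene 325 f,l,z 59.8 -5.8 132.4 angle 21.2 zrange [125.  137.4] l [-18.9  13.8]
```

apply_moves(
  motion=[
    {"jaw":-1,"xyz":[0,0,1],"twist":0},
    {"jaw":-1,"xyz":[0,0,1.5],"twist":0},
    {"jaw":-1,"xyz":[0,0,1.5],"twist":0},
  ],
)

```text
time: 30.9
ee_pos: [0.5229, -0.3365, 0.115]
tcp_rot: [179.9, 0.1, 109.0]
wrist_force: [-2.8, 1.0, 11.1]
opening: -0.0005
grasp_force: 5.6
```

apply_moves(
  motion=[
    {"jaw":-1,"xyz":[2,0,-5],"twist":0},
    {"jaw":-1,"xyz":[2,0,-30],"twist":0},
    {"jaw":-1,"xyz":[-20,0,-80],"twist":0},
    {"jaw":-1,"xyz":[-40,0,-130],"twist":0},
    {"jaw":-1,"xyz":[-40,0,-130],"twist":0},
  ],
)

```text
time: 31.52
ee_pos: [0.5369, -0.3758, 0.2475]
tcp_rot: [179.8, 0.3, 108.9]
wrist_force: [0.1, 1.0, 0.1]
opening: -0.0002
grasp_force: 0.0
```

Run:
```python
from h import *
arm(); yawcheck()
im,w=cloud('scene'); w0=np.load('scene.npz')['w']; im0=np.load('scene.npz')['im']
for nm,(u,v) in {'wb':(243,250),'wa':(331,185),'dish':(262,345),'or':(376,210),'gr':(195,275)}.items():
    print(nm,abs(im[v-15:v+15,u-12:u+12].astype(int)-im0[v-15:v+15,u-12:u+12]).mean().round(1))
```

```text
31.525 f,l,z [ 83.1   2.6 247.5] [0.1 1.  0.1] -0.00022085925937011957 [179.8   0.3 108.9]
scene 394 f,l,z 57.6 -4.1 132.2 angle 21.6 zrange [125.6 138. ] l [-18.8  14. ]
31.675 [ 0.53542409 -0.37376199  0.24184081]
-4 135 axis l,Z [ 1.5 -2.4] l range [-29.4  28.9]
4 447 axis l,Z [ 2.8 -1.5] l range [-19.9  25.7]
12 486 axis l,Z [ 2.8 -1.5] l range [-20.8  25.6]
20 428 axis l,Z [ 2.8 -1.4] l range [-20.7  26.2]
28 119 axis l,Z [ 2.9 -1.4] l range [-20.8  26.3]
36 99 axis l,Z [ 2.9 -1.3] l range [-20.8  26.3]
44 149 axis l,Z [ 2.9 -1.5] l range [-20.7  26.2]
52 108 axis l,Z [ 2.9 -1.4] l range [-20.8  26.2]
60 107 axis l,Z [ 2.9 -2. ] l range [-20.7  26.9]
68 25 axis l,Z [ 2.7 -4.5] l range [-19.2  25.5]
cap X [78.8 88.4 88.6] l [-17.8  23.2] Z [-15.2  18.3]
bar X [ 97.2 101.2 105.1] l [-28.7  33.2]
plate X [-7.6 -2.2  1.4] l [-29.4  33.6]
wb 0.5
wa 4.8
dish 0.5
or 0.8
gr 0.9
```

```bash
python3 -c "from workcell import bot; print(bot.job_done())"
```

```text
the job is handed in; nothing more can be done
None
```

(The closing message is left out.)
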